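# Post the mis-sheared plate into the reject container

### The arm

A 7-joint arm with a two-finger parallel gripper is mounted at the origin on the work surface. World frame = base frame: x ahead of the robot, y to its left, z up, the work surface at z = 0. Lengths are in m, angles in rad, forces in N, time in s.
With the tool pointing down it reaches from about 0.425 to 0.875 m from the base axis. Payload 4.7 kg.
Tool frame: the origin (TCP) lies midway between the tips of the shut fingers; the grasp point (between the pads) lies 19 mm behind it; z points along the fingers, y is the direction in which the jaws open and shut (so a half turn about z gives the same grasp; the last joint's range is limited). The gripper opens to 87 mm and grips with 3 to 60 N. Pads are 19 mm wide; open, the fingers measure 117 mm over their backs; the gripper's body (75 mm by 190 mm) begins 51 mm behind the grasp point.
Start: joints at [-1.11, 0.321, -0.07, 1.45, 0.023, 1.371, -0.057], TCP at [0.281, 0.586, 0.223] pointing down, gripper open.
Joint ranges: [-2.86, 2.86], [-0.3, 2.09], [-1.38, 1.24], [0.06, 2.45], [-1.56, 4.7], [0.09, 2.05], [-2.69, 2.69]. Speed limits (rad/s): [2.57, 2.57, 3.14, 3.14, 3.14, 3.14, 3.14].

### API

Orientations are given as a rotation vector (axis times angle).
In Python, from bench import get_state, eyes, job gives the robot as it stands. The module is installed in compiled form; this text tells all that it offers.
- The arm moves only by the shell command python3 -m jog 'ROWS' [FORCE]. ROWS is JSON, a list that holds one entry, the list of rows, each a list of 5 numbers: the opening, from 0 (shut) to 1 (fully open), then the shift along the tool's x, y, z in units of 40 mm (1.0 is 40 mm), then the turn about the tool's z in units of 5 degrees (1.0 is 5 degrees). In form: [[[jaw, dx, dy, dz, turn], ...]]. A call has 1 to 10 rows; each row shifts and turns the commanded pose from where the row before left it, along the tool's axes as they then stand; what a row does not reach is not made up. A row lasts 1/8 s, in which the tool goes at most 62.5 mm and 10.7 degrees, less where a joint would pass 70% of its speed; a pose out of reach is approached as far as the arm can. A call is refused whole if a number of a shift passes 1 or a number of a turn 1, either way. A call with a gripper value outside its range is refused whole. The fingers move at their own pace and stop on an object; FORCE is the grip in N (left out, the last holds). Time passes only in rows, so rows that do not move let the fingers close. It gives the time, the measured TCP pose, the force and the opening at its end, in the units of the state.
- get_state(): the state, without advancing time (a new reading comes with each control period).
- eyes.get_image(name): name is "scene" or "top" or "wrist"; returns (picture, depth): 480x640x3 uint8, red, green, blue; 480x640 float32, m along the optical axis (not along the pixel's ray), 0 where there is no reading.
- eyes.camera_params(name): a dict with "camera_matrix" (3x3 intrinsics, pixels), "pose" (4x4, takes a point from camera to world coordinates); the wrist camera has in their place "mount" (4x4, takes a point from camera to tool coordinates, whose origin is the TCP and whose axes are the flange's). Camera axes: x right, y down, z forward; pixel columns grow to the right and rows downward; lengths in m; the calibration is good to about 2 mm. A picture is of the moment at which its call begins: read the wrist's pose just before it. camera_params takes no time and is no camera call.
- job.close_job(): hands the job in, once; it reports no verdict.
The state is a dict: "time": time; "joint_positions": joint angles; "qd": joint speeds; "joint_torque": joint torques, N m; "position": TCP position; "tool_rot": TCP orientation; "ft_force": force on the tool from outside, world axes, zero at the start; "torque": the same for the moment, N m; "grip_width": opening from 0.0 (shut) to 1.0 (fully open).
Only numpy, scipy, OpenCV 4.12 (cv2) and the standard library are available. Lean on these libraries where they do the work, as an engineer would, in place of code of your own. Each camera call takes 0.05 s, during which the arm holds its last target. There are 200 camera calls.

### The job

One of the three plates standing in the black rack has a sheared-off corner. Take that plate out of the rack and post it, square lower edge first, through the narrow slot in the steel lid of the grey reject container: feel for the slot with light contact, since the loose lid never sits quite centred and its thin sheet must not be dented, then push the plate down past the sprung flap inside while you still hold it, and let it drop in. Leave the good plates and everything else on the bench as they are.

Things in the scene. Friction and masses are not known exactly. Their poses are not given: they have to be found in the camera images.
- reject: Plate to post: flat smooth steel, 8 mm thick (its x), 64 mm wide (y), 90 mm tall (z), 0.3 to 0.38 kg; its upper +y corner is sheared off at 45 degrees by 20 mm, so the top edge runs from y = -32 to +12 mm. Origin: centre of its straight lower edge. It stands upright in one of the rack's places, lowest 24 mm in the rack, 66 mm free above. Pinch it across its thickness from above.
- reject_top (a point): Middle of the top edge of that plate: 90 mm above its origin, 10 mm to its -y side.
- plate_a: A good plate, same 8 x 64 x 90 mm but with all four corners; origin at the centre of its lower edge face, axes as for the other. Leave it in the rack.
- plate_b: Another good plate, like plate_a. Leave it in the rack.
- rack: Black plate rack fixed to the bench, 220 (x) x 90 (y) x 32 mm high, origin: centre of its underside. Three grooves along y at x = -70, 0, +70 mm, 11 mm wide, 24 mm deep (floor 8 mm above the bench), open at both ends; a plate stands in each, thickness along the rack's x. Which place holds which plate changes.
- bin: Grey reject container fixed to the bench, 300 (x) x 200 (y) x 170 mm high, inside floor 5 mm up; origin: centre of its underside. A 3 mm steel lid, 334 x 214 mm, lies on its rim, top face 173 mm above the bench. Its one slot is 72 mm long along the container's y and 11 mm wide along x, lips folded 30 mm down; right under them a 42 mm steel flap, hinged along the -x lip, is sprung shut.
- slot_nominal (a point): Middle of the slot in the lid's top face if the lid sat centred (axes as the container's). The lid has play: the slot really lies up to 13 mm from here along the container's x (not measured: look or feel), true along y and in yaw. 12 N sideways shifts the lid. More than 35 N of plate on lid dents it. The flap yields at about 4 N; let go beyond it, the plate falls in by its weight.
- mallet: Bystander: hammer about 270 mm long lying on the bench.
- driver: Bystander: screwdriver about 190 mm long lying on the bench.
- clamp_a: Bystander: aluminium tube clamp with a bored eye, about 71 x 36 x 44 mm.
- clamp_b: Bystander: another tube clamp of the same kind.
- coupling: Bystander: turned steel coupling, 48 mm across, 75 mm tall, standing.
- collar: Bystander: steel shaft collar, 36 mm across, 12 mm high.
- oiler: Bystander: white plastic bottle, 48 mm across, 120 mm tall, standing.
Mind the look-alikes: they are no part of the job. Leave any green look-alike of the reject alone.

How it is judged:
By the outcome, as a careful person would: the job done as asked, in the order asked, and still so for the second after the job is handed in, with the robot touching nothing.
It also fails if it takes over 67 s, if anything falls off the work surface, if the arm or the gripper's body presses on something with over 40 N, if the wrist force passes 120 N, or if a joint passes its speed limit or range.

## Working session

There is one attempt and no reset: what is moved stays moved. The work goes in short steps, Python scripts to look and compute and a shell command to move; the robot and the scene stay as the last step left them, time stands still between calls to the robot, and variables do not carry over. Pictures are saved under pics/ and viewed, about 8 in all and at most 12, crops included, and the job is handed in when it is done.

```bash
mkdir -p pics
cat > h.py <<'E'
import numpy as np,cv2
from bench import get_state,eyes,job
from scipy.spatial.transform import Rotation as R
def grab(name,fn=None):
    s=get_state(); im,d=eyes.get_image(name); p=eyes.camera_params(name)
    if name=="wrist":
        T=np.eye(4);T[:3,:3]=R.from_rotvec(s['tool_rot']).as_matrix();T[:3,3]=s['position'];T=T@np.array(p['mount'])
    else: T=np.array(p['pose'])
    K=np.array(p['camera_matrix'])
    if fn: cv2.imwrite('pics/'+fn,im[:,:,::-1])
    np.savez(''+name+'.npz',im=im,d=d,T=T,K=K)
    return im,d,T,K
def load(n):
    z=np.load(''+n+'.npz');return z['im'],z['d'],z['T'],z['K']
def pt(u,v,d,T,K,z=None):
    r=np.array([(u-K[0,2])/K[0,0],(v-K[1,2])/K[1,1],1.])
    if z is None: k=d[int(v),int(u)]
    else:
        w=T[:3,:3]@r; k=(z-T[2,3])/w[2]
    return T[:3,:3]@(r*k)+T[:3,3]
def cloud(d,T,K):
    v,u=np.mgrid[:480,:640]
    P=np.stack([(u-K[0,2])/K[0,0]*d,(v-K[1,2])/K[1,1]*d,d],-1)
    return P@T[:3,:3].T+T[:3,3]
E
python3 - <<'E'
from h import *
for n in("top","scene"):
    im,d,T,K=grab(n,n+'1.png');print(n,T.round(3).tolist(),K[0,0],(d==0).mean())
s=get_state();print(s)
E
```

```text
top [[0.019, -0.989, 0.146, 0.318], [-1.0, -0.021, -0.012, 0.001], [0.015, -0.146, -0.989, 1.464], [0.0, 0.0, 0.0, 1.0]] 505.14161343884297 0.004026692708333333
scene [[-0.002, 0.835, -0.551, 1.163], [1.0, 0.008, 0.009, -0.022], [0.012, -0.551, -0.835, 1.134], [0.0, 0.0, 0.0, 1.0]] 526.9360136563625 0.004117838541666667
{'time': 0.1, 'joint_positions': array([-1.10992234,  0.32175988, -0.07005692,  1.45156932,  0.02258812,
        1.37076561, -0.05689614]), 'qd': array([ 0.00129324, -0.00190379, -0.00057671, -0.00269619,  0.00131208,
       -0.00123623,  0.00016141]), 'joint_torque': array([-5.71497571e-05, -4.92568660e+01, -4.05669333e-01, -3.13397992e+01,
       -6.40531350e-02,  3.94804578e-02,  6.27388999e-05]), 'position': array([0.28068077, 0.5857299 , 0.2215553 ]), 'tool_rot': array([-6.95898555e-01, -3.06324733e+00,  2.65568838e-03]), 'ft_force': array([-0.52623034, -0.20829367, -0.29435251]), 'torque': array([-0.00150614, -0.01607893,  0.01728186]), 'grip_width': 0.9952947521980187}
```

View pics/top1.png

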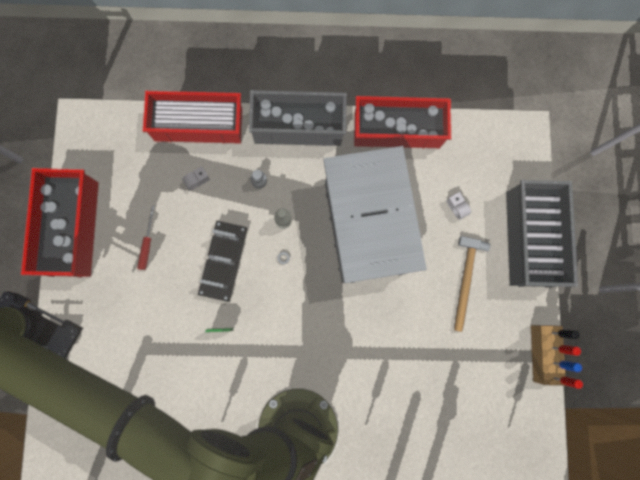

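View pics/scene1.png

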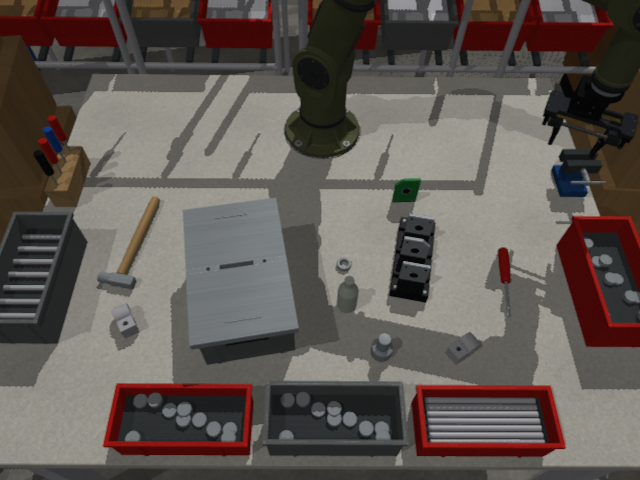

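The bin lid is at top(375,213), the rack at top(222,260) and scene(413,258), and the green look-alike at scene(405,190). The candidates are the three plates in the rack, at top(228,233), (222,258) and (215,283). I'll take a close crop.

Run:
```python
from h import *
a=load('scene')[0][200:310,380:450,::-1];b=load('top')[0][210:310,185:260,::-1]
c=load('top')[0][140:290,315:435,::-1]
f=lambda x,w:cv2.resize(x,(w,580),interpolation=cv2.INTER_CUBIC)
cv2.imwrite('pics/c1.png',np.hstack([f(a,369),f(b,430)]))
im,d,T,K=load('top');P=cloud(d,T,K)
# plates: points z 0.08..0.12 in rack area
def region(P,lo,hi,u0,u1,v0,v1):
    Q=P[v0:v1,u0:u1].reshape(-1,3);return Q[(Q[:,2]>lo)&(Q[:,2]<hi)]
for n,box in(("top",(190,255,215,305)),("scene",(385,445,205,305))):
    im,d,T,K=load(n);P=cloud(d,T,K)
    Q=region(P,.045,.13,*box);print(n,len(Q))
    for q in Q[::max(1,len(Q)//40)]:print(q.round(3))
    Q=region(P,.022,.042,*box).astype(np.float32);print('rack',cv2.minAreaRect(Q[:,:2]*1000))
    box2=(310,440,135,290) if n=="top" else (175,305,190,350)
    Q=region(P,.165,.182,*box2).astype(np.float32);print('lid',cv2.minAreaRect(Q[:,:2]*1000),np.median(Q[:,2]))
```

```text
top 316
[0.542 0.243 0.093]
[0.539 0.229 0.096]
[0.536 0.232 0.097]
[0.534 0.243 0.093]
[0.533 0.223 0.098]
[0.534 0.204 0.098]
[0.531 0.226 0.094]
[0.531 0.207 0.098]
[0.534 0.244 0.053]
[0.529 0.219 0.09 ]
[0.529 0.199 0.095]
[0.533 0.237 0.046]
[0.528 0.212 0.078]
[0.526 0.191 0.095]
[0.529 0.215 0.056]
[0.524 0.191 0.093]
[0.527 0.208 0.048]
[0.522 0.183 0.088]
[0.522 0.183 0.069]
[0.47  0.24  0.093]
[0.467 0.234 0.098]
[0.465 0.243 0.092]
[0.464 0.222 0.101]
[0.463 0.241 0.086]
[0.462 0.221 0.095]
[0.462 0.201 0.098]
[0.459 0.222 0.1  ]
[0.459 0.203 0.102]
[0.458 0.223 0.079]
[0.457 0.201 0.098]
[0.457 0.217 0.064]
[0.454 0.193 0.098]
[0.454 0.193 0.073]
[0.401 0.271 0.097]
[0.398 0.27  0.101]
[0.399 0.252 0.1  ]
[0.396 0.26  0.096]
[0.396 0.241 0.101]
[0.394 0.252 0.099]
[0.394 0.234 0.095]
[0.392 0.248 0.075]
[0.392 0.226 0.094]
[0.39  0.238 0.066]
[0.389 0.214 0.099]
[0.386 0.213 0.101]
[0.386 0.211 0.048]
rack ((463.5036926269531, 224.89712524414062), (92.21208953857422, 221.0034637451172), 78.12187957763672)
lid ((581.965087890625, -188.22586059570312), (335.7861022949219, 
[... 406 characters left out ...]
62 0.206 0.086]
[0.463 0.218 0.085]
[0.465 0.227 0.084]
[0.465 0.235 0.079]
[0.467 0.24  0.078]
[0.469 0.243 0.077]
[0.472 0.25  0.076]
[0.475 0.254 0.077]
[0.461 0.21  0.046]
[0.467 0.24  0.051]
[0.525 0.196 0.099]
[0.532 0.199 0.101]
[0.533 0.218 0.098]
[0.535 0.22  0.098]
[0.536 0.223 0.095]
[0.537 0.226 0.092]
[0.537 0.226 0.087]
[0.537 0.227 0.083]
[0.536 0.231 0.076]
[0.538 0.233 0.075]
[0.535 0.235 0.066]
[0.54  0.238 0.07 ]
[0.533 0.198 0.047]
[0.539 0.237 0.054]
rack ((461.48162841796875, 226.87606811523438), (90.44163513183594, 227.81434631347656), 78.78907775878906)
lid ((580.2650146484375, -186.1680908203125), (339.7422180175781, 214.5586395263672), 10.395771026611328) 0.17330849
```

View pics/c1.png

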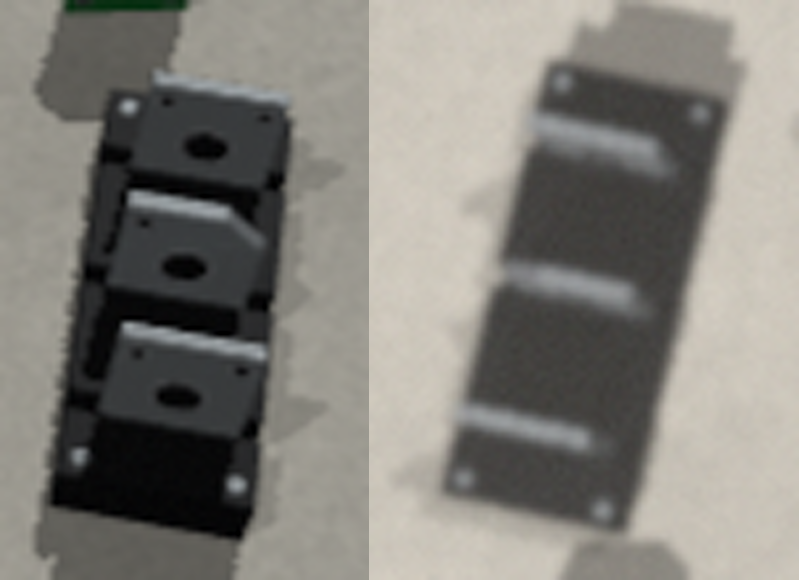

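The reject is the middle plate: its sheared corner shows at scene ~(412,240), towards world +y. Its two neighbours are whole, and the green one lies outside the rack. I'm moving above it now.

```bash
python3 -m jog '[[[0.4,-0.8,-0.62,-0.2,0],[0.4,-0.8,-0.62,-0.2,0],[0.4,-0.8,-0.62,-0.2,0],[0.4,-0.8,-0.62,-0.2,0],[0.4,-0.8,-0.62,-0.2,0],[0.4,-0.8,-0.62,-0.2,0],[0.4,-0.8,-0.62,-0.2,0],[0.4,-0.8,-0.62,-0.2,0],[0.4,-0.8,-0.62,-0.2,0],[0.4,-0.8,-0.62,-0.2,0]]]'
python3 -m jog '[[[0.4,0,0,0,1],[0.4,0,0,0,1],[0.4,0,0,0,1],[0.4,0,0,0,1],[0.4,0,0,0,1],[0.4,0,0,0,1],[0.4,0,0,0,1],[0.4,0,0,0,1],[0.4,0,0,0,1],[0.4,0,0,0,1]]]'
python3 -m jog '[[[0.4,0,0,0,1],[0.4,0,0,0,1],[0.4,0,0,0,1],[0.4,0,0,0,1],[0.4,0,0,0,1],[0.4,0,0,0,0.3],[0.4,0,0,0,0]]]'
python3 - <<'E'
from h import *
im,d,T,K=grab('wrist','w1.png')
s=get_state();M=R.from_rotvec(s['tool_rot']).as_matrix();print(s['position'].round(4),M.round(3).tolist(),s['time'],T.round(3).tolist())
E
```

```text
time: 1.35
position: [0.4625, 0.2229, 0.3025]
tool_rot: [-0.696, -3.063, 0.0]
ft_force: [0.4, 0.3, 0.4]
grip_width: 0.399
time: 2.6
position: [0.4621, 0.2241, 0.3021]
tool_rot: [-1.929, -2.479, 0.001]
ft_force: [-0.0, 0.4, -0.2]
grip_width: 0.402
time: 3.48
position: [0.4622, 0.2242, 0.3023]
tool_rot: [-2.442, -1.976, 0.001]
ft_force: [0.1, -0.2, 0.3]
grip_width: 0.398
[0.4622 0.2242 0.3024] [[0.209, 0.978, -0.0], [0.978, -0.209, -0.0], [-0.0, -0.0, -1.0]] 3.525 [[0.978, -0.201, -0.056, 0.479], [-0.208, -0.942, -0.262, 0.298], [-0.0, 0.268, -0.963, 0.464], [0.0, 0.0, 0.0, 1.0]]
```

View pics/w1.png

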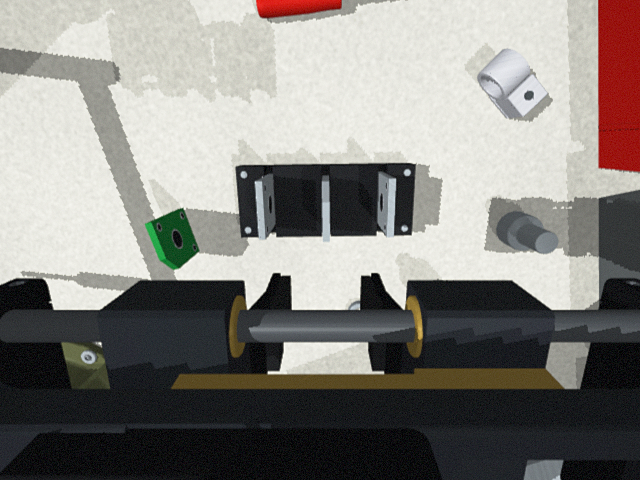

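The rack is at (325,200) and the middle plate stands edge-on at (326,205). I'll measure it numerically from the depth and also view a crop.

Run:
```python
from h import *
im,d,T,K=load('wrist')
cv2.imwrite('pics/c2.png',cv2.resize(im[155:245,230:420,::-1],None,fx=4,fy=4,interpolation=cv2.INTER_CUBIC))
P=cloud(d,T,K)
c=np.array([.4625,.225]);a=np.radians(-11.9);ex=np.array([np.cos(a),np.sin(a)]);ey=np.array([-ex[1],ex[0]])
Q=P[155:245,230:420].reshape(-1,3)
r=Q[(Q[:,2]>.025)&(Q[:,2]<.038)].astype(np.float32);print('rack',cv2.minAreaRect(r[:,:2]*1000))
for lo,hi in((-90,-50),(-20,20),(50,90)):
    for z0,z1 in((.045,.09),(.092,.11)):
        x=(Q[:,:2]-c)@ex*1000;y=(Q[:,:2]-c)@ey*1000
        m=(x>lo)&(x<hi)&(Q[:,2]>z0)&(Q[:,2]<z1)
        print(lo,z0,m.sum(),'x',np.percentile(x[m],[2,50,98]).round(1),'y',np.percentile(y[m],[1,50,99]).round(1),'z',np.percentile(Q[m,2],[5,50,95]).round(3), 'slope',np.polyfit(y[m],x[m],1).round(3))
```

```text
rack ((463.407958984375, 227.23495483398438), (90.51962280273438, 220.47088623046875), 78.72931671142578)
-90 0.045 386 x [-70.4 -65.4 -64.9] y [-26.8   7.4  35.6] z [0.048 0.069 0.088] slope [-3.0000e-02 -6.5449e+01]
-90 0.092 485 x [-73.3 -68.8 -65.2] y [-27.    5.1  35.5] z [0.094 0.098 0.099] slope [-1.200e-02 -6.885e+01]
-20 0.045 114 x [-3.4  0.1  3.4] y [-22.9  27.5  33.3] z [0.055 0.083 0.09 ] slope [ 0.056 -1.51 ]
-20 0.092 351 x [-3.2  1.1  4.3] y [-30.9  -3.9  18.1] z [0.094 0.098 0.099] slope [-0.01   0.703]
50 0.045 367 x [66.1 66.5 70.6] y [-24.6   8.5  38. ] z [0.049 0.069 0.088] slope [6.0000e-03 6.6636e+01]
50 0.092 488 x [66.3 69.9 74.2] y [-25.2   7.2  37.5] z [0.094 0.098 0.099] slope [-8.0000e-03  7.0062e+01]
```

View pics/c2.png

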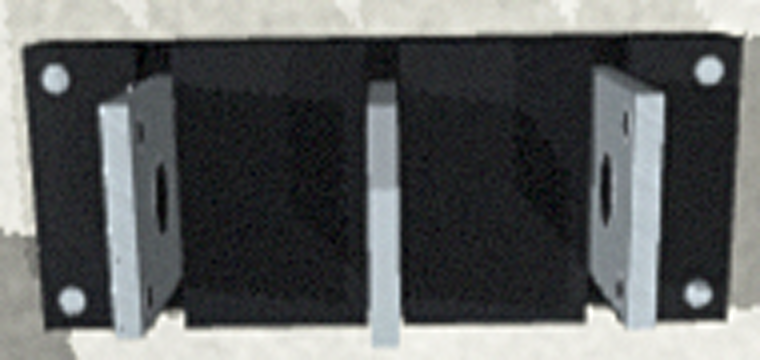

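```bash
python3 -m jog '[[[0.4,-0.03,0.02,0.9,-0.15],[0.4,0,0,0.9,0],[0.4,0,0,0.9,0],[0.4,0,0,0.9,0],[0.4,0,0,0.9,0],[0.4,0,0,0.6,0],[0.4,0,0,0.4,0],[0.4,0,0,0.26,0],[0.4,0,0,0,0]]]'
python3 -m jog '[[[0.05,0,0,0,0],[0.05,0,0,0,0],[0.05,0,0,0,0],[0.05,0,0,0,0],[0.05,0,0,0,0]]]' 40
```

```text
time: 4.65
position: [0.4628, 0.2229, 0.072]
tool_rot: [-2.43, -1.991, 0.001]
ft_force: [0.2, -0.8, 0.5]
grip_width: 0.4
time: 5.28
position: [0.4629, 0.2231, 0.0725]
tool_rot: [-2.43, -1.991, -0.001]
ft_force: [-1.2, 0.0, 3.2]
grip_width: 0.09
```

```bash
python3 -m jog '[[[0.05,0,0,-0.3,0],[0.05,0,0,-0.5,0],[0.05,0,0,-0.8,0],[0.05,0,0,-0.9,0],[0.05,0,0,-0.9,0],[0.05,0,0,-0.9,0],[0.05,0,0,-0.9,0],[0.05,0,0,-0.9,0],[0.05,0,0,-0.8,0],[0.05,0,0,0,0]]]'
python3 -m jog '[[[0.05,-0.95,0.49,0,0],[0.05,-0.95,0.49,0,0],[0.05,-0.95,0.49,0,0],[0.05,-0.95,0.49,0,0],[0.05,-0.95,0.49,0,0],[0.05,-0.95,0.49,0,0],[0.05,-0.95,0.49,0,0],[0.05,-0.95,0.49,0,0],[0.05,-0.95,0.49,0,0],[0.05,-0.95,0.49,0,0]]]'
python3 -m jog '[[[0.05,0,0,0,-1],[0.05,0,0,0,-1],[0.05,0,0,0,-1],[0.05,0,0,0,-1],[0.05,0,0,0,-0.3],[0.05,0,0,0,0],[0.05,0,0,0,0]]]'
python3 - <<'E'
from h import *
im,d,T,K=grab('wrist','w2.png')
s=get_state();M=R.from_rotvec(s['tool_rot']).as_matrix();print(s['position'].round(4),M.round(3).tolist(),s['time'])
E
```

```text
time: 6.52
position: [0.4638, 0.2232, 0.3506]
tool_rot: [2.43, 1.99, 0.008]
ft_force: [-0.3, -0.0, -3.9]
grip_width: 0.088
time: 7.78
position: [0.5797, -0.1892, 0.3459]
tool_rot: [-2.428, -1.989, 0.003]
ft_force: [0.8, 0.3, -3.1]
grip_width: 0.088
time: 8.65
position: [0.5801, -0.1882, 0.3477]
tool_rot: [-2.017, -2.408, 0.0]
ft_force: [0.3, 0.2, -3.3]
grip_width: 0.086
[ 0.5802 -0.1882  0.3479] [[-0.176, 0.984, -0.0], [0.984, 0.176, 0.0], [0.0, -0.0, -1.0]] 8.7
```

View pics/w2.png

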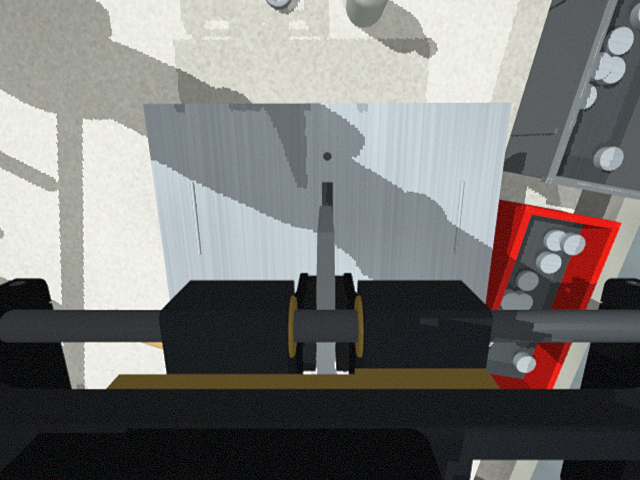

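Slot's far end shows at (328,182–205), partly behind the held plate; the screw hole is at (327,157). I'll work out the offset from all three cameras.

Run:
```python
from h import *
def dark(n,box,th,z=.173):
    im,d,T,K=load(n);g=im.mean(2);u0,u1,v0,v1=box
    w=np.clip(th-g[v0:v1,u0:u1],0,None);nl,lab,st,ce=cv2.connectedComponentsWithStats((w>0).astype(np.uint8))
    i=1+np.argmax(st[1:,4]);v,u=np.nonzero(lab==i);ww=w[v,u]
    pts=np.array([pt(a+u0,b+v0,d,T,K,z)[:2]*1000 for a,b in zip(u,v)]).astype(np.float32)
    print(n,st[i],'centroid',np.average(pts,axis=0,weights=ww).round(1),'rect',cv2.minAreaRect(pts))
    return pts
im=load('top')[0];print(im[205:221,360:390].mean(2).min(), load('scene')[0][255:275,215:260].mean(2).min())
dark('top',(356,394,203,223),120);dark('scene',(214,260,256,274),110)
im,d,T,K=load('wrist');print(im[178:212:3,318:340].mean(2).astype(int))
dark('wrist',(318,340,175,206),90)
dark('wrist',(320,335,150,165),90)
s=get_state();p=s['position'];M=R.from_rotvec(s['tool_rot']).as_matrix()
# lid edges in wrist
P=cloud(d,T,K);Q=P[95:280,140:515].reshape(-1,3);Q=Q[abs(Q[:,2]-.173)<.006];a=np.radians(10.15)
c=Q[:,:2]-p[:2];print('lid xrange rel',np.percentile(c@[np.cos(a),np.sin(a)],[.2,99.8]),'z',np.median(Q[:,2]))
# held plate points
Q=P[200:270,315:340].reshape(-1,3);m=(Q[:,2]>.27)&(Q[:,2]<.38);q=(Q[m]-p)@M;print('plate tool y',np.percentile(q[:,1],[2,50,98]).round(4),'x',np.percentile(q[:,0],[1,99]).round(4),'z',np.percentile(q[:,2],[1,50,99]).round(4))
```

```text
82.0 52.666666666666664
top [ 5  7 27  7 86] centroid [ 579.9 -186.6] rect ((580.1763305664062, -187.40081787109375), (8.653136253356934, 69.02078247070312), 10.105018615722656)
scene [  5   4  35  10 184] centroid [ 580.8 -185.6] rect ((580.8882446289062, -185.1566162109375), (13.449238777160645, 72.91056823730469), 10.200331687927246)
[[137 139 141 137 133 136 134 135 133 137 134 129 135 131 133 139 140 134
  133 133 134 134]
 [135 138 139 130 124 122 126 127 124 121 122 121 122 125 129 135 143 133
  134 131 128 136]
 [136 140 135 122  69  57  56  57  57  43  43  45  45  50  70 127 143 140
  132 133 132 132]
 [133 140 139 123  68  56  60  59  60  45  47  40  47  47  67 130 143 136
  134 128 137 135]
 [135 140 138 123  68  59  60  56  63  49  43  44  38  44  69 128 141 136
  131 133 138 134]
 [136 138 141 123  68  59  56  59  46  46  44  48  45  46  67 130 141 132
  133 131 134 131]
 [136 140 143 136  67  57  61  65  43  46  43  41  47  44  70 125 146 137
  133 133 136 137]
 [133 139 144 130  69  53  62  61  46  47  46  46  42  44  74 125 142 138
  133 130 131 138]
 [135 136 142 130  65  61  60  57  56  52  45  41  41  47  66 129 143 137
  131 131 133 139]
 [134 137 129 123  75  73  65  68  70  70  62  57  58  53  72 129 138 134
  131 134 134 138]
 [132 110  82  88  84  87  84  86  93  91  85  89  89  83  73 125 136 133
  130 134 134 138]
 [129  97  85  91  85  89  88  87  88  86  89  89  86  83  90 125 138 135
  132 129 136 135]]
wrist [  4   7  11  24 263] centroid [ 578.4 -161.1] rect ((578.1242065429688, -161.00006103515625), (9.770989418029785, 22.3073673248291), 10.128586769104004)
wrist [ 3  2  9  9 54] centroid [ 571.7 -126.1] rect ((571.5755004882812, -125.94477844238281), (6.563763618469238, 7.241163730621338), 55.82820129394531)
lid xrange rel [-0.16357965  0.16914584] z 0.17274928239449536
plate tool y [-0.0026  0.0011  0.0051] x [0.0214 0.035 ] z [-0.0183 -0.0079  0.064 ]
```

```bash
python3 -m jog '[[[0.05,0,0.03,0.6,0],[0.05,0,0,0.6,0],[0.05,0,0,0.6,0],[0.05,0,0,0.6,0],[0.05,0,0,0.1,0],[0.05,0,0,0,0],[0.05,0,0,0,0]]]'
python3 - <<'E'
from h import *
im,d,T,K=grab('wrist')
s=get_state();p=s['position'];M=R.from_rotvec(s['tool_rot']).as_matrix();print(p.round(4),M.round(3).tolist(),s['time'],s['ft_force'])
cv2.imwrite('pics/w3.png',cv2.resize(im[100:290,260:400,::-1],None,fx=3,fy=3,interpolation=cv2.INTER_CUBIC))
E
```

```text
time: 9.57
position: [0.5821, -0.1883, 0.2495]
tool_rot: [2.015, 2.408, 0.002]
ft_force: [0.1, 0.1, -3.1]
grip_width: 0.092
[ 0.582  -0.1883  0.2495] [[-0.176, 0.984, 0.002], [0.984, 0.176, -0.0], [-0.001, 0.002, -1.0]] 9.625 [ 0.48231819  0.0495061  -3.25023474]
```

View pics/w3.png

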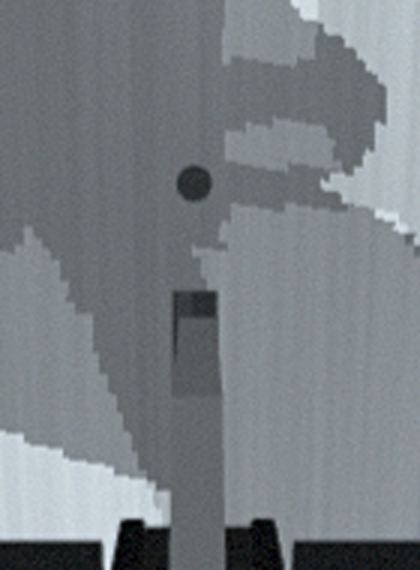

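The slot spans crop x 172–217 at y≈295. The plate's lower front corner spans x 178–217 at y≈317, so it sits slightly to the right of centre.

Run:
```python
from h import *
im,d,T,K=load('wrist');s=get_state();p=s['position'];M=R.from_rotvec(s['tool_rot']).as_matrix()
g=im.mean(2).astype(int)
for v in(198,200,202,204,207,210,214,220,226):print(v,g[v,313:338])
f=lambda u,v,z:((pt(u,v,d,T,K,z)-p)@M*1000).round(2)
for v in(200,203):print('slot',f(317.2,v,.173),f(332.3,v,.173))
zb=p[2]-.064
print('plate bottom',f(319.3,206,zb),f(332.3,206,zb),'slot end',f(325,197.2,.173))
print('plate depth near bottom', [round(float(pt(326,v,d,T,K)[2]),4) for v in(206,208,212,218,226,230,235)])
```

```text
198 [112 112 112 111  80  48  50  61  60  66  55  43  42  49  48  44  42  43
  50  91 142 147 142 138 139]
200 [112 117 112 109  83  47  59  59  59  58  57  46  47  36  48  45  48  45
  53  96 144 148 142 137 134]
202 [110 112 112 106  87  44  58  59  63  59  55  51  43  48  49  50  40  47
  49  94 142 147 138 142 134]
204 [114 109 111 106  81  48  58  59  59  59  59  45  46  45  49  44  41  47
  51  97 145 143 143 137 139]
207 [111 108 111 107  81  45  76  92  92  88  90  89  93  90  93  90  93  87
  88  97 142 147 140 139 134]
210 [112 111 108 108  77  49  82  89  91  89  89  87  86  86  92  78  90  88
  87  96 139 147 141 141 136]
214 [110 113 116 109  84  52  88  91  91  88  88  89  88  87  92  89  94  89
  88  94 145 143 141 137 136]
220 [107 113 113 106  93  78  93  92  88  90  85  87  88  90  86  91  87  94
  88  90 126 145 144 135 136]
226 [109 108 108 109  93  91  93  93  93  96  89  91  90  92  91  90  92  90
  85  93 104 148 144 138 135]
slot [36.59 -4.25 76.43] [36.59  6.16 76.45]
slot [34.51 -4.26 76.43] [34.51  6.17 76.46]
plate bottom [34.63 -2.6  63.97] [34.63  5.93 63.99] slot end [38.53  1.13 76.44]
plate depth near bottom [0.1847, 0.192, 0.2058, 0.2237, 0.2425, 0.2511, 0.2556]
```

```bash
python3 -m jog '[[[0.05,0,-0.017,0.05,0],[0.05,0,0,0.08,0],[0.05,0,0,0.05,0],[0.05,0,0,0.05,0],[0.05,0,0,0.03,0],[0.05,0,0,0.03,0],[0.05,0,0,0.03,0],[0.05,0,0,0,0]]]'
```

```text
time: 10.62
position: [0.5807, -0.1881, 0.2353]
tool_rot: [-2.016, -2.409, -0.0]
ft_force: [0.1, -0.2, -2.4]
grip_width: 0.084
```

```bash
python3 -m jog '[[[0.05,0,0,0.03,0],[0.05,0,0,0.03,0],[0.05,0,0,0.03,0],[0.05,0,0,0,0]]]'; python3 -m jog '[[[0.05,0,0,0.03,0],[0.05,0,0,0.03,0],[0.05,0,0,0.03,0],[0.05,0,0,0,0]]]'
```

```text
time: 11.12
position: [0.5807, -0.1881, 0.2316]
tool_rot: [-2.016, -2.409, 0.0]
ft_force: [0.7, 0.6, -3.4]
grip_width: 0.086
time: 11.62
position: [0.5807, -0.188, 0.228]
tool_rot: [-2.016, -2.409, 0.0]
ft_force: [-0.0, 0.3, -3.4]
grip_width: 0.089
```

There is no contact with the bottom edge about 9 mm below the lid face, so the plate is in the slot.

```bash
python3 -m jog '[[[0.05,0,0,0.06,0],[0.05,0,0,0.06,0],[0.05,0,0,0.06,0],[0.05,0,0,0.06,0],[0.05,0,0,0.06,0],[0.05,0,0,0,0]]]'; python3 -m jog '[[[0.05,0,0,0.05,0],[0.05,0,0,0.05,0],[0.05,0,0,0.05,0],[0.05,0,0,0.05,0],[0.05,0,0,0,0]]]'
```

```text
time: 12.38
position: [0.5806, -0.1881, 0.2159]
tool_rot: [-2.016, -2.409, 0.0]
ft_force: [0.1, -1.0, -3.2]
grip_width: 0.086
time: 13.0
position: [0.5806, -0.1881, 0.2079]
tool_rot: [-2.016, -2.409, 0.0]
ft_force: [-0.4, 0.0, -3.0]
grip_width: 0.084
```

```bash
python3 -m jog '[[[0.05,0,0,0.05,0],[0.05,0,0,0.05,0],[0.05,0,0,0.05,0],[0.05,0,0,0.05,0],[0.05,0,0,0,0]]]'; python3 -m jog '[[[0.05,0,0,0.05,0],[0.05,0,0,0.05,0],[0.05,0,0,0.05,0],[0.05,0,0,0.05,0],[0.05,0,0,0,0]]]'
```

```text
time: 13.62
position: [0.5829, -0.1885, 0.203]
tool_rot: [2.013, 2.406, 0.005]
ft_force: [0.7, 0.5, 6.6]
grip_width: 0.087
time: 14.25
position: [0.5813, -0.1876, 0.1917]
tool_rot: [2.015, 2.409, 0.001]
ft_force: [4.0, -0.1, -1.0]
grip_width: 0.09
```

```bash
python3 -m jog '[[[0.05,0,0,0.05,0],[0.05,0,0,0.05,0],[0.05,0,0,0.05,0],[0.05,0,0,0.05,0],[0.05,0,0,0,0]]]'; python3 -m jog '[[[0.05,0,0,0.05,0],[0.05,0,0,0.05,0],[0.05,0,0,0.03,0],[0.05,0,0,0,0]]]'
python3 - <<'E'
from h import *
im,d,T,K=grab('wrist');grab('scene')
a=im[100:390,200:460,::-1];b=load('scene')[0][180:380,160:320,::-1]
f=lambda x:cv2.resize(x,(400,450),interpolation=cv2.INTER_CUBIC)
cv2.imwrite('pics/c4.png',np.hstack([f(a),f(b)]));print(get_state()['position'])
E
```

```text
time: 14.88
position: [0.5805, -0.188, 0.1836]
tool_rot: [-2.016, -2.409, 0.001]
ft_force: [3.3, 0.2, -3.9]
grip_width: 0.09
time: 15.38
position: [0.5808, -0.1881, 0.1788]
tool_rot: [2.016, 2.409, 0.0]
ft_force: [3.9, 0.1, -4.2]
grip_width: 0.092
[ 0.58074004 -0.18812434  0.17881558]
```

View pics/c4.png

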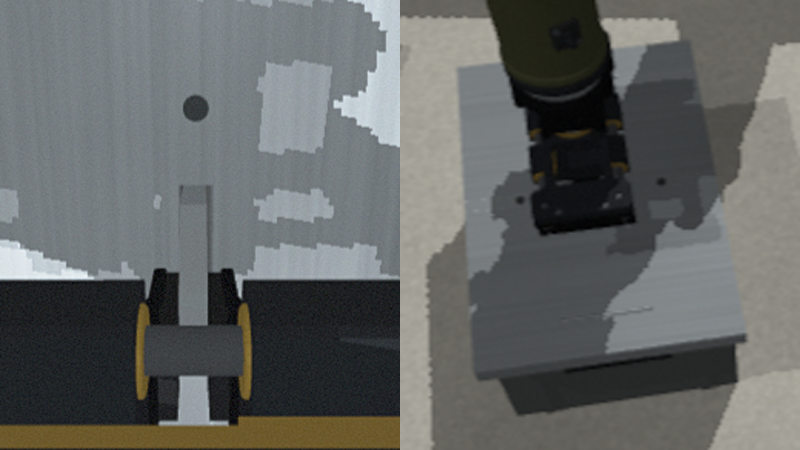

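The plate is well inside the slot and the force is back to about its weight, so the edge is past the flap. The left crop shows it sitting square at (195,190). I'll lower a little more and release.

```bash
python3 -m jog '[[[0.05,0,0,0.05,0],[0.05,0,0,0.03,0],[0.05,0,0,0,0]]]'; python3 -m jog '[[[0.3,0,0,0,0],[0.3,0,0,0,0],[0.3,0,0,0,0],[0.3,0,0,0,0],[0.3,0,0,0,0],[0.3,0,0,0,0]]]'
python3 -m jog '[[[0.3,0,0,-0.2,0],[0.3,0,0,-0.5,0],[0.3,0,0,-0.8,0],[0.3,0,0,-0.8,0],[0.3,0,0,-0.8,0],[0.3,0,0,-0.8,0],[0.3,0,0,0,0]]]'
python3 - <<'E'
from h import *
im,d,T,K=grab('wrist','w5.png')
E
```

```text
time: 15.85
position: [0.5809, -0.1881, 0.1757]
tool_rot: [2.016, 2.409, 0.0]
ft_force: [4.9, 0.4, -3.3]
grip_width: 0.093
time: 16.6
position: [0.5807, -0.1881, 0.1758]
tool_rot: [-2.016, -2.409, -0.0]
ft_force: [0.4, -0.1, -0.6]
grip_width: 0.297
time: 17.48
position: [0.582, -0.189, 0.3364]
tool_rot: [2.012, 2.404, 0.005]
ft_force: [0.4, 0.2, -0.4]
grip_width: 0.298
```

View pics/w5.png

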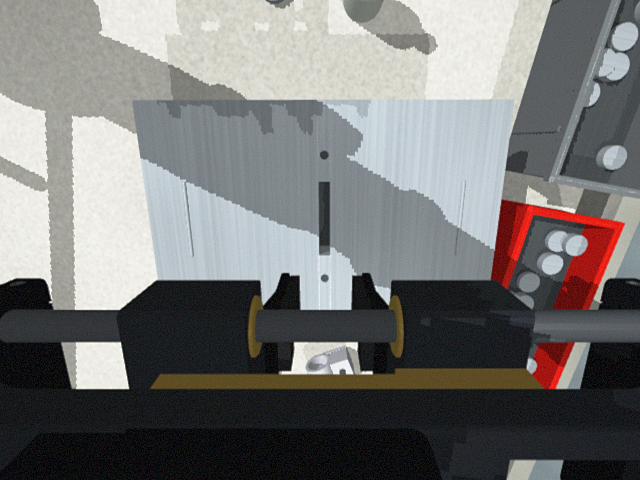

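The slot at (324,217) is empty and dark, so the plate has dropped in. I'll check the rest of the scene, then hand in.

Run:
```python
from h import *
old=np.load('top.npz')['im'];im,*_=grab('scene','s2.png')
im,d,T,K=load('scene');P=cloud(d,T,K);Q=P[190:350,175:305].reshape(-1,3);Q=Q[(Q[:,2]>.165)&(Q[:,2]<.182)].astype(np.float32);print(cv2.minAreaRect(Q[:,:2]*1000))
```

```text
((580.5978393554688, -185.97076416015625), (338.7963562011719, 214.3335723876953), 10.427623748779297)
```

View pics/s2.png

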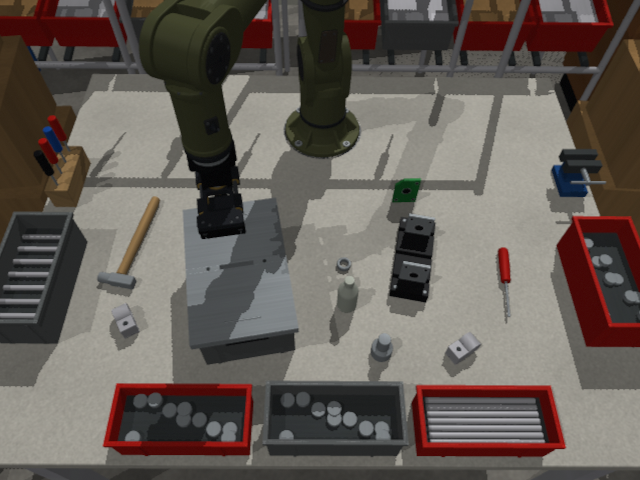

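The scene shows the rack's middle place empty, both good plates still standing, the lid unmoved, and everything else where it was.

```bash
python3 -c "
from bench import job;print(job.close_job())"
```

```text
the job is handed in; nothing more can be done
None
```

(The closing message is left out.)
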